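Mark a batch of flange blanks behind the sliding guard

ROBOT

A 6-joint arm with a two-finger parallel gripper is mounted at the origin on the work surface. World frame = base frame: x ahead of the robot, y to its left, z up, the work surface at z = 0. Lengths are in m, angles in rad, forces in N, time in s.
With the tool pointing down it reaches from about 0.275 to 0.825 m from the base axis. Payload 4.9 kg.
Tool frame: the origin (TCP) lies on the centre line of the jaws, within the pads' length; the fingertips stand ctrl.tcp_to_tips ahead of it and the grasp point (between the pads) lies 5 mm behind it (ctrl.tcp_to_tips is the distance from the TCP to the fingertips, in m); z points along the fingers, y is the line along which they close (so a half turn about z gives the same grasp; the last joint's range is limited). The gripper opens to 85 mm and grips with 20 to 120 N. Pads are 22 mm wide; open, the fingers measure 114 mm over their backs; the gripper's body (76 mm by 85 mm) begins 54 mm behind the grasp point. The pads swing forward as they close: fully open they stand 13 mm farther back than shut.
Start: joints at [1.168, 0.326, -0.193, 1.052, 0, 1.437], TCP at [0.146, 0.53, 0.245] pointing down, gripper open.
Joint ranges: [-2.65, 2.65], [-0.97, 1.79], [-1.3, 1.35], [-1.93, 2.1], [-1.47, 1.37], [-3.14, 3.14]. Speed limits (rad/s): [2.57, 2.57, 3.14, 3.14, 3.14, 3.14].

INTERFACE

Orientations are given as a unit quaternion [x, y, z, w].
In Python, from rig import ctrl, eoat, planner, readout, viewer, workorder gives the robot as it stands. Calls block until the motion is done:
- ctrl.goto(position, orientation): joint-space move of the TCP to a pose.
- ctrl.line_to(position, orientation=None, feed=0.15, guard=None): straight line of the TCP; orientation=None keeps the orientation; feed is the mean speed in m/s. With guard (N) it stops when the force on the tool has changed by that much, and returns True; else False.
- ctrl.set_joints(angles): joint-space move.
- eoat.ungrasp() and eoat.close(grip_force=None): open the fingers fully, or close them until they stop; grip_force is the grip in N (None keeps the last).
- ctrl.sleep(seconds).
- planner.solve_ik(position, orientation): joint angles nearest the present ones, or None.
- readout.state(): the state.
- viewer.read_camera(name): name is "scene" or "top"; returns a dict with "pixels" (420x560x3 uint8, red, green, blue), "fx", "fy", "cx", "cy" (pixels), "dist" ([k1, k2, p1, p2, k3] as OpenCV has them; the pictures are not rectified), "rvec" (rotation vector, rad) and "tvec" (3), from world to camera coordinates, as OpenCV has them. Camera axes: x right, y down, z forward; pixel columns grow to the right and rows downward; lengths in m; the calibration is good to about 2 mm. A picture is of the moment at which its call begins. There is no depth.
A pose or a line that the arm cannot do raises ctrl.IKError and nothing moves.
- workorder.sign_off(): hands the job in; it is judged then, once.
The state is a dict: "time": time; "joints": joint angles; "dq": joint speeds; "tau": joint torques, N m; "ee_pos": TCP position; "eef_rot": TCP orientation; "ft_force": force on the tool from outside, world axes, zero at the start; "moment": the same for the moment, N m; "width": finger opening in m; "finger_force": force on a finger pad.
Only numpy, scipy, OpenCV 4.12 (cv2) and the standard library are available. Lean on these libraries where they do the work, as an engineer would, in place of code of your own. Each camera call takes 0.05 s, during which the arm holds its last target. There are 200 camera calls.

TASK

Slide the marking machine's guard fully open, lay every flange blank from the cork mat into the die cavity of its own outline so that it lies flat on the bottom, slide the guard fully shut and press the green start button. Then slide the guard fully open again, lay the blanks flat side by side in the green tray, clear of its rim and not on top of each other, and finish with the guard fully shut. Never press start with the guard open, and leave the carton and the pipe coupling where they are.

Things in the scene. Friction and masses are not known exactly. Their poses are not given: they have to be found in the camera images.
- machine: fixed low white marking machine. Origin on the counter under the centre of its bed; x runs along the guard's track to the rear. Bed floor 20 mm high, inside x -110 to +135, y +-90 mm; walls 85 mm high (outside: x from -120, y +-98 mm). Rear housing x +135 to +425 mm, 85 mm high (120 from x = 390); track tops 97 mm high. On the -y side at x = 130 mm a grey control pod, 50 mm high, with the button
- guard (a joint): amber see-through guard plate over the bed, slides along the machine's +x: 0 m = fully shut, 0.245 m = fully open (bed clear). Needs about 3 N. Plate top 96 mm above the counter
- guard_grip (a point): top centre, at the very top edge, of the guard's upright red grip fin: 12 mm thick (along machine x), 110 mm long (along machine y), standing 33 mm over the guard plate, top 127 mm above the counter; moves with the guard. Pinch it from above across its thickness
- start (a joint): green push button on the control pod: 0 = out, 0.006 m = fully pressed; about 5 N, springs back; counts from 0.004 m
- start_top (a point): centre of the top of the green start button, 32 mm across, pressed downward
- die_round_a: fixed aluminium die insert in the machine's bed, 92 x 85 x 18 mm, origin at the centre of its underside, x and y parallel to machine's. In its top is a cavity 6 mm deep, centred, round, 68 mm across
- die_round_b: fixed aluminium die insert in the machine's bed, 92 x 85 x 18 mm, origin at the centre of its underside, x and y parallel to machine's. In its top is a cavity 6 mm deep, centred, round, 68 mm across
- die_square: fixed aluminium die insert in the machine's bed, 92 x 85 x 18 mm, origin at the centre of its underside, x and y parallel to machine's. In its top is a cavity 6 mm deep, centred, square, 64 x 64 mm
- die_oblong: fixed aluminium die insert in the machine's bed, 92 x 85 x 18 mm, origin at the centre of its underside, x and y parallel to machine's. In its top is a cavity 6 mm deep, centred, oblong, 48 mm along x and 76 mm along y
- round_a: blue round flange blank, diameter 64 mm, 16 mm thick, grey dot on top, origin at the centre of its underside, z up; fits either round die. May be absent
- round_b: second blue round flange blank, same as the first; fits either round die. May be absent
- square: black square flange blank, 60 x 60 x 16 mm, grey dot on top, origin at the centre of its underside, x and y along its sides; fits the square die. May be absent
- oblong: orange oblong flange blank, 44 mm (its x) x 72 mm (its y) x 16 mm thick, grey dot on top, origin at the centre of its underside; fits the oblong die. May be absent
- mat: fixed brown cork mat where the blanks lie at the start, 250 (x) x 210 (y) x 3 mm, origin at the centre of its underside; left or right of the machine
- tray: fixed green shallow tray for the marked blanks, 250 (x) x 210 (y) mm, floor 3 mm thick, rim 8 mm high and 3 mm wide, origin at the centre of its underside; on the other side of the machine from the mat
- carton: bystander: closed cardboard carton 80 x 120 x 70 mm
- coupling: bystander: black and blue pipe coupling standing upright, diameter 68 mm, 80 mm high
Mind the look-alikes: they are no part of the job. What is meant by the square is not yellow, and is the larger of those in its own colour.

How it is judged:
By the outcome, as a careful person would: the job done as asked, in the order asked, and still so for the second after the job is handed in, with the robot touching nothing.
Of round_a, round_b, square, oblong only 2 to 4 are there at a start; the rules pass over those that are not, and their reading is None.
At some moment in a run one of round_a, round_b, square, oblong may be knocked a few centimetres aside while the robot is not near it.
It also fails if it takes over 210 s, if anything falls off the work surface, if the arm or the gripper's body presses on something with over 40 N, if the wrist force passes 120 N, or if a joint passes its speed limit or range.

## Working session

There is one attempt and no reset: what is moved stays moved. The work goes in short steps, each a Python script; the robot and the scene stay as the last script left them, time stands still between calls to the robot, and variables do not carry over. Pictures are saved under pics/ and viewed, at most 14 in all, crops included, and the job is handed in when it is done.

```bash
ls; mkdir -p pics; python3 - <<'E'
from rig import ctrl,viewer,readout
import cv2
for n in("scene","top"):
    c=viewer.read_camera(n); cv2.imwrite(f"pics/{n}0.png",c["pixels"][:,:,::-1])
    print({k:v for k,v in c.items() if k!="pixels"})
print(readout.state(),ctrl.tcp_to_tips)
E
```

```text
pics
{'fx': 439.6837934267124, 'fy': 439.6837934267124, 'cx': 276.9424486806594, 'cy': 212.96593620824277, 'dist': array([-0.11935843,  0.        ,  0.        ,  0.        ,  0.        ]), 'rvec': array([ 0.62039379,  2.52840168, -1.3172798 ]), 'tvec': array([ 0.46502347, -0.10406648,  1.42766328])}
{'fx': 476.63431402887517, 'fy': 476.63431402887517, 'cx': 283.3823876962047, 'cy': 209.1556516419614, 'dist': array([-0.16852572,  0.        ,  0.        ,  0.        ,  0.        ]), 'rvec': array([ 2.17302231, -2.20650459,  0.07058052]), 'tvec': array([0.08893426, 0.57392579, 1.23317094])}
{'time': 0.1, 'joints': array([ 1.16778090e+00,  3.26861368e-01, -1.93473097e-01,  1.05198774e+00,
       -3.34450331e-05,  1.43658213e+00]), 'dq': array([-1.06988881e-03, -1.02766897e-03,  2.51906632e-03, -1.94289681e-05,
        2.35772319e-04, -4.25107875e-04]), 'tau': array([ 7.85862903e-04, -4.44239402e+01,  2.63037640e+01,  7.84020609e-03,
       -5.49846675e-05, -4.14291790e-06]), 'ee_pos': array([0.14587904, 0.52979371, 0.24458878]), 'eef_rot': array([ 1.33996303e-01,  9.90981538e-01, -7.40016838e-04, -1.86358033e-04]), 'ft_force': array([-0.24425371,  0.45414533,  0.04957024]), 'moment': array([ 0.01608109,  0.03296243, -0.02245306]), 'finger_force': 0.0, 'width': 0.08517280532887478} 0.014
```

View pics/top0.png

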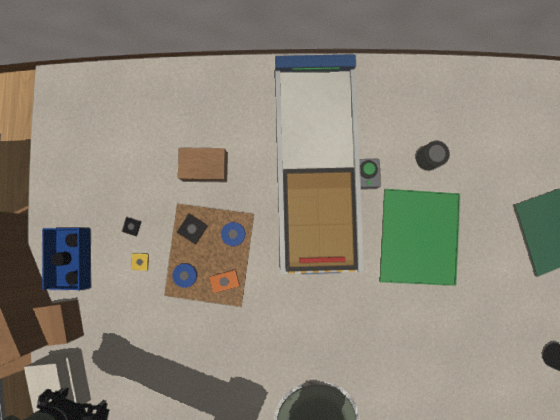

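View pics/scene0.png

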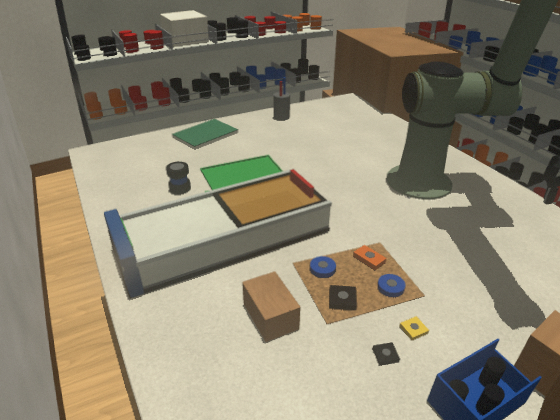

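Both views show all four blanks on the mat. Candidates, in top view pixels:
- **Squares:** black on mat (192,229), small black off mat (131,226), yellow (140,262). I choose (192,229).
- **Rounds:** blue at (233,234) and (184,275).
- **Oblong:** orange at (225,282).
- **Tray:** bright green at (420,237). The dark green board at (545,232) is not it.
- **Bystanders:** carton (202,164), coupling (432,155).

```bash
cat > h.py <<'E'
import numpy as np, cv2
from rig import ctrl,eoat,planner,readout,viewer,workorder
from scipy.spatial.transform import Rotation as Rot
def cam(n="top"): return viewer.read_camera(n)
def hsv(c): return cv2.cvtColor(c["pixels"],cv2.COLOR_RGB2HSV)
def K(c): return np.array([[c["fx"],0,c["cx"]],[0,c["fy"],c["cy"]],[0,0,1]])
def cast(c,px,z):
    p=cv2.undistortPoints(np.float64(px).reshape(-1,1,2),K(c),c["dist"]).reshape(-1,2)
    R=cv2.Rodrigues(c["rvec"])[0]; o=-R.T@c["tvec"]; d=np.c_[p,np.ones(len(p))]@R
    return o[:2]+d[:,:2]*((z-o[2])/d[:,2])[:,None]
def proj(c,P): return cv2.projectPoints(np.float64(P).reshape(-1,1,3),c["rvec"],c["tvec"],K(c),c["dist"])[0].reshape(-1,2)
COL=dict(blue=((100,120,50),(125,255,255)),orange=((5,150,120),(14,255,255)),black=((0,0,0),(180,110,62)),
 tray=((55,120,70),(70,255,255)),red=((174,150,90),(180,255,255)))
def blobs(c,col,roi=None,amin=60):
    """contours of a colour, inside polygon roi (pixels)"""
    m=cv2.inRange(hsv(c),*COL[col])
    if roi is not None:
        k=np.zeros_like(m); cv2.fillPoly(k,[np.int32(roi)],255); m&=k
    cs=[x for x in cv2.findContours(m,cv2.RETR_EXTERNAL,cv2.CHAIN_APPROX_NONE)[0] if cv2.contourArea(x)>amin]
    return sorted(cs,key=cv2.contourArea,reverse=True)
def rect(c,cnt,z):
    """min-area rectangle of a contour cast on plane z: centre, (long,short), yaw of the long side"""
    b=cv2.boxPoints(cv2.minAreaRect(np.float32(cast(c,cnt.reshape(-1,2),z)*1000)))/1000
    e=[b[1]-b[0],b[2]-b[1]]; e.sort(key=lambda v:-np.hypot(*v))
    return b.mean(0),[np.hypot(*v) for v in e],np.arctan2(e[0][1],e[0][0])
def dot(c,cnt,z):
    """centre of the grey dot inside a blank's contour: intensity-weighted low-saturation bright spot"""
    k=np.zeros(c["pixels"].shape[:2],np.uint8); cv2.drawContours(k,[cv2.convexHull(cnt)],-1,255,-1)
    k=cv2.erode(k,np.ones((5,5))); p=c["pixels"].astype(float); H=hsv(c).astype(float)
    base=np.median(p[k>0],0) ; g=np.array([110,110,110.])
    w=np.clip(np.linalg.norm(p-base,axis=2)-25,0,None)*(k>0)
    x0,y0=cv2.convexHull(cnt).reshape(-1,2).mean(0)
    v,u=np.mgrid[:w.shape[0],:w.shape[1]]; w*=np.hypot(u-x0,v-y0)<7
    return cast(c,[[(w*u).sum()/w.sum(),(w*v).sum()/w.sum()]],z)[0]
E
python3 - <<'E'
from h import *
for n in("top","scene"):
    c=cam(n); R=cv2.Rodrigues(c["rvec"])[0]; print(n,"cam at",-R.T@c["tvec"])
    t=blobs(c,"tray",amin=1000)[0]; print("tray",rect(c,t,.008))
    for col in("blue","orange","black"):
        for b in blobs(c,col):
            px=b.reshape(-1,2).mean(0); r=rect(c,b,.019)
            if cv2.contourArea(b)<1500: print(col,px,cv2.contourArea(b),np.round(r[0],4),np.round(r[1],4),round(r[2],3),"dot",dot(c,b,.019))
    for b in blobs(c,"red",amin=20): print("fin",b.reshape(-1,2).mean(0),rect(c,b,.127))
    m=cv2.inRange(hsv(c),(60,100,60),(85,255,255))
    for b in cv2.findContours(m,0,1)[0]:
        if 100<cv2.contourArea(b)<1500: print("grn",b.reshape(-1,2).mean(0),cv2.contourArea(b),rect(c,b,.055))
c=cam(); p=c["pixels"]
a=cv2.resize(p[190:315,120:265],None,fx=4,fy=4,interpolation=cv2.INTER_CUBIC)
cv2.imwrite("pics/crop1.png",a[:,:,::-1])
E
```

```text
top cam at [0.4961168  0.08221952 1.26693281]
tray (array([ 0.4964659, -0.2847063], dtype=float32), [np.float32(0.2410221), np.float32(0.20352262)], np.float32(-0.07326656))
blue [316.48648649  60.49189189] 632.5 [ 0.9794 -0.0126] [0.214  0.0297] -1.554 dot [nan nan]
blue [184.109375 274.9375  ] 387.0 [0.4057 0.3441] [0.0588 0.0578] 1.563 dot [0.40534565 0.34455666]
blue [232.59375 233.5625 ] 373.0 [0.512  0.2132] [0.0579 0.0576] 1.557 dot [0.5128271 0.2149108]
orange [223.75949367 280.91139241] 408.5 [0.3893 0.2387] [0.0714 0.0434] -1.314 dot [0.38871674 0.23904527]
black [ 66.48130841 408.20093458] 1477.0 [0.0477 0.6968] [0.2629 0.0937] -1.492 dot [0.06613016 0.66305261]
black [319.60137457 399.95876289] 1108.5 [0.0641 0.0004] [0.1444 0.0935] 1.543 dot [nan nan]
black [432.01219512 155.41463415] 628.0 [ 0.7143 -0.3228] [0.0928 0.0636] -1.082 dot [ 0.71669907 -0.32822938]
black [ 70.89552239 320.14925373] 522.0 [0.2831 0.6591] [0.1083 0.0556] 0.214 dot [nan nan]
black [191.98571429 228.47142857] 445.0 [0.528  0.3215] [0.0591 0.058 ] 0.999 dot [0.5279271  0.32342951]
black [552.65671
[... 2988 characters left out ...]
.1256] 1.325 dot [-0.19400566 -2.34397817]
black [ 84.01086957 121.4673913 ] 131.0 [ 0.9145 -1.0321] [0.5412 0.0196] 1.542 dot [nan nan]
black [177.42682927 172.45121951] 83.0 [ 0.6828 -0.3905] [0.08   0.0794] -1.42 dot [ 0.67636088 -0.40957854]
black [447.92  10.48] 81.0 [-2.622  -2.3663] [1.4229 0.0518] 0.729 dot [nan nan]
grn [239.28235294 171.35294118] 1259.0 (array([ 0.52523875, -0.23963735], dtype=float32), [np.float32(0.22958238), np.float32(0.13142444)], np.float32(-0.057383157))h.py:34: RuntimeWarning: invalid value encountered in scalar divide
  return cast(c,[[(w*u).sum()/w.sum(),(w*v).sum()/w.sum()]],z)[0]
  return _methods._mean(a, axis=axis, dtype=dtype,
  ret = um.true_divide(
```

View pics/crop1.png

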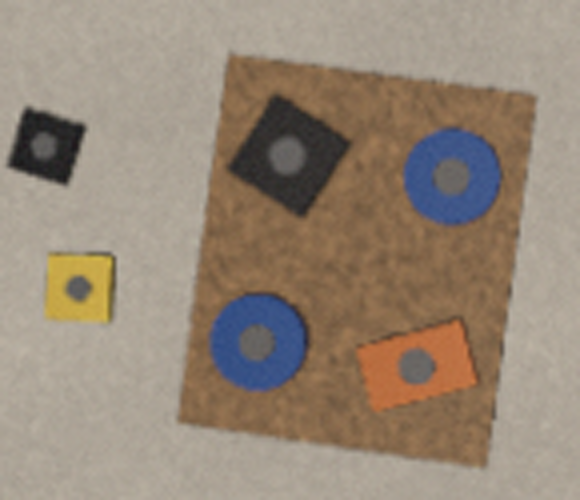

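The crop confirms the larger black square on the mat at (192,229), with two rounds and the oblong beside it. The two cameras agree to about 1 mm. Next I need the machine axis, the fin and the button.

```bash
python3 - <<'E'
from h import *
H=hsv(cam()); print("fin",H[260,315:330:5],"btn",H[168,365:374:4],"amber",H[215,300:340:20],"white",H[110,300:340:20])
for n,fp in(("top",(322,260)),("scene",(301,182))):
    c=cam(n);H=hsv(c)
    m=cv2.inRange(H,(172,120,80),(180,255,255))|cv2.inRange(H,(0,150,80),(4,255,255))
    for b in cv2.findContours(m,0,1)[0]:
        if cv2.contourArea(b)>40 and np.hypot(*(b.reshape(-1,2).mean(0)-fp))<25: print(n,"fin",cv2.boundingRect(b),rect(c,b,.127),rect(c,b,.112))
    if n=="top":
        m=cv2.inRange(H,(50,90,50),(85,255,255)); m[:,:355]=0;m[:,382:]=0;m[185:]=0
        for b in cv2.findContours(m,0,1)[0]:
            if cv2.contourArea(b)>50: print("btn",cv2.boundingRect(b),rect(c,b,.056))
        m=cv2.inRange(H,(12,100,80),(24,255,255)); m[:,:280]=0;m[:,365:]=0
        b=max(cv2.findContours(m,0,1)[0],key=cv2.contourArea); print("amber",cv2.boundingRect(b),rect(c,b,.096))
        g=cv2.cvtColor(c["pixels"],7)
        m=cv2.inRange(H,(0,0,185),(180,60,255));m[:,:276]=0;m[:,356:]=0;m[169:]=0;m[:70]=0
        b=max(cv2.findContours(m,0,1)[0],key=cv2.contourArea); print("white",cv2.boundingRect(b),rect(c,b,.085))
E
```

```text
fin [[  1 164 157]
 [  1 163 160]
 [  2 160 159]] btn [[ 65 118 134]
 [ 64 114 136]
 [ 63 109 133]] amber [[ 18 122 144]
 [ 17 122 150]] white [[ 23  23 186]
 [ 22  24 188]]
top fin (300, 257, 45, 6) (array([ 0.4466821 , -0.01012859], dtype=float32), [np.float32(0.10550345), np.float32(0.010068818)], np.float32(-1.5590094)) (array([ 0.44603163, -0.01134378], dtype=float32), [np.float32(0.106891714), np.float32(0.010201328)], np.float32(-1.559009))
btn (363, 163, 12, 12) (array([ 0.67446744, -0.14080961], dtype=float32), [np.float32(0.02884386), np.float32(0.028642012)], np.float32(1.5601518))
amber (287, 172, 67, 95) (array([ 0.54539984, -0.00968252], dtype=float32), [np.float32(0.23033948), np.float32(0.15833172)], np.float32(0.01058154))
white (281, 73, 72, 95) (array([ 0.79897535, -0.00652063], dtype=float32), [np.float32(0.24580386), np.float32(0.17695436)], np.float32(0.0064050476))
scene fin (291, 170, 22, 18) (array([ 0.4478913 , -0.00754482], dtype=float32), [np.float32(0.104608074), np.float32(0.009498752)], np.float32(-1.5545176)) (array([ 0.43455178, -0.02942073], dtype=float32), [np.float32(0.10720748), np.float32(0.009734818)], np.float32(-1.5545183))
```

```bash
cat >> h.py <<'E'
MY=0.010   # machine yaw
UX=np.array([np.cos(MY),np.sin(MY),0])
def down(yaw,p,pref=None):
    """tool down, fingers closing along yaw; of the two half turns the one with the smaller |j6|"""
    best=None
    for k in(0,np.pi):
        t=yaw+k; y=np.array([np.cos(t),np.sin(t),0]); z=np.array([0,0,-1.])
        q=Rot.from_matrix(np.c_[np.cross(y,z),y,z]).as_quat(); j=planner.solve_ik(list(p),list(q))
        if j is not None and (best is None or abs(j[5])<best[0]): best=(abs(j[5]),q,t)
    return best[1],best[2]
def S(): return readout.state()
def say(*a):
    s=S(); print(*a,"t",round(s["time"],1),"p",np.round(s["ee_pos"],4),"w",round(s["width"],4),"F",np.round(s["ft_force"],1),"ff",round(s["finger_force"],1))
def slide(fin,dist,zt=0.118):
    """pinch the fin standing at fin (xy) and slide it by dist along the machine's x"""
    q,_=down(MY,[*fin,zt]); ctrl.goto([*fin,.19],q); ctrl.line_to([*fin,zt],feed=.2)
    eoat.close(40); p=S()["ee_pos"]; say("pinched")
    hit=ctrl.line_to(p+UX*(dist+np.sign(dist)*.004),feed=.12,guard=18); say("slid",hit,"by",np.round(S()["ee_pos"]-p,4))
    eoat.ungrasp(); p=S()["ee_pos"]; ctrl.line_to([p[0],p[1],.2],feed=.25)
E
python3 - <<'E'
from h import *
f=np.array([.447,-.009])
slide(f,.245)
q,_=down(MY,[.4,.4,.3]); ctrl.goto([.3,.42,.3],q); say(S()["joints"])
for n in("top","scene"):
    c=cam(n); cv2.imwrite(f"pics/{n}1.png",c["pixels"][:,:,::-1])
    if n=="top": cv2.imwrite("pics/bed.png",cv2.resize(c["pixels"][150:290,265:395],None,fx=4,fy=4,interpolation=2)[:,:,::-1])
E
```

```text
pinched t 3.8 p [ 0.4471 -0.009   0.1184] w 0.011 F [-1.4 -0.2  6.1] ff 40.1
slid True by [2.41e-01 2.50e-03 1.00e-04] t 5.7 p [ 0.6881 -0.0066  0.1185] w 0.0112 F [-1.  -0.1  5.2] ff 40.8
[ 8.06657486e-01  2.32426106e-01 -1.80193600e-01  1.15868539e+00
 -1.74731717e-04 -7.73031277e-01] t 9.0 p [0.3004 0.4198 0.2996] w 0.0856 F [-0.6 -0.2 -0.4] ff 0.0
```

View pics/bed.png

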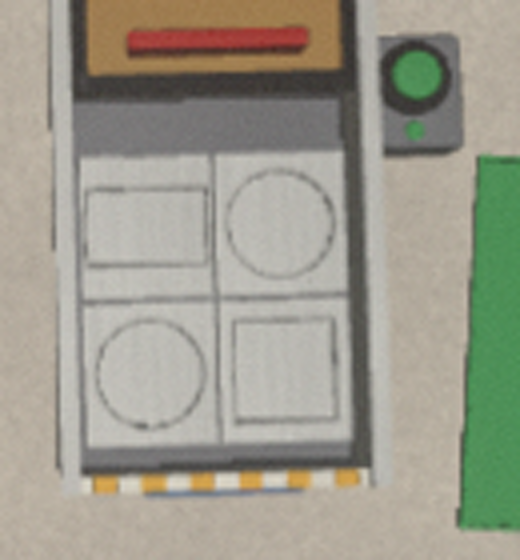

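View pics/scene1.png

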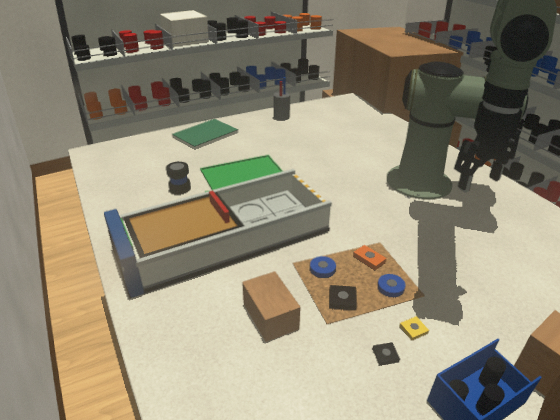

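Guard is open. In the bed crop the dies are: oblong far left, round far right, round near left, square near right, with the seam cross at crop (216,299). Next I nudge the guard against its stop, probe the fingertip height, and measure the dies.

```bash
cat > dies.py <<'E'
from h import *
def measure(c,show=None):
    """cavity outlines in the top picture: closed dark lines on the light dies; all cast at die-top height"""
    g=cv2.cvtColor(c["pixels"][215-45:275,280:360],cv2.COLOR_RGB2GRAY)
    g=cv2.resize(g,None,fx=6,fy=6,interpolation=cv2.INTER_CUBIC)
    bh=cv2.morphologyEx(g,cv2.MORPH_BLACKHAT,np.ones((31,31)))
    m=(bh>14).astype(np.uint8)*255
    if show: cv2.imwrite(show,m)
    cs,h=cv2.findContours(m,cv2.RETR_CCOMP,cv2.CHAIN_APPROX_NONE); out=[]
    for x,hh in zip(cs,h[0]):
        if hh[3]<0 or not 8000<cv2.contourArea(x)<40000: continue
        px=(x.reshape(-1,2)+.5)/6-.5+[280,170]
        out.append((rect(c,np.float32(px),.038),cv2.contourArea(x),cv2.contourArea(cv2.convexHull(x))))
    return out
E
python3 - <<'E'
from h import *
from dies import measure
c=cam()
for r,a,h in measure(c,"pics/bh.png"): print(np.round(r[0],4),np.round(r[1],4),round(float(r[2]),3),a,h)
H=hsv(c); m=cv2.inRange(H,(0,140,110),(4,255,255)); m[:,:290]=0;m[:,350:]=0
for b in cv2.findContours(m,0,1)[0]:
    if cv2.contourArea(b)>40: print("fin",rect(c,b,.127))
q,_=down(MY,[.3,.42,.03]); p=[.3,.42]
ctrl.line_to([*p,.04],feed=.25); hit=ctrl.line_to([*p,-.01],feed=.03,guard=4); say("touch",hit,ctrl.tcp_to_tips)
ctrl.line_to([*p,.06],feed=.2)
E
```

```text
[0.486  0.0342] [0.0649 0.0645] 0.807 17440.5 17922.5
[ 0.4876 -0.053 ] [0.0623 0.0616] -1.564 19309.0 19944.0
[ 0.5812 -0.052 ] [0.0649 0.0641] 1.02 17193.5 17618.0
[0.5806 0.0346] [0.0762 0.0462] 1.556 17646.0 18288.0
fin (array([ 0.688582  , -0.00778082], dtype=float32), [np.float32(0.1067411), np.float32(0.009818794)], np.float32(1.5592215))
touch True 0.014 t 11.5 p [0.2999 0.4199 0.0009] w 0.0855 F [-0.8 -1.1  4.5] ff 2.9
```

View pics/bh.png

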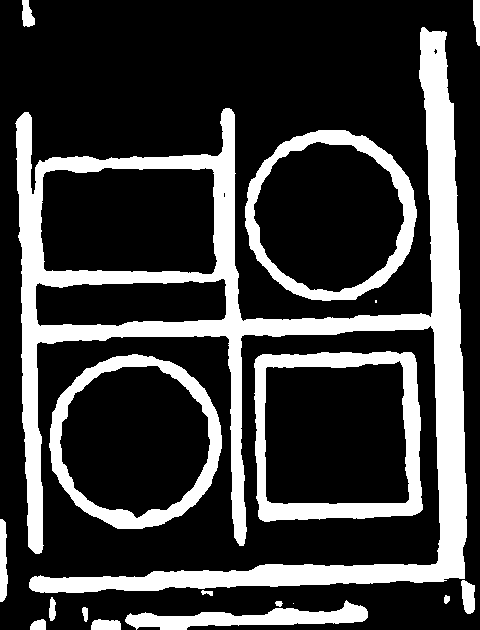

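Fingertips stand about 1 mm ahead of the TCP when open, which fits the pad-swing model. The square's die sits near the front wall, so before releasing inside the bed I check wall clearance from the column profile.

```bash
python3 - <<'E'
from h import *
c=cam(); g=cv2.cvtColor(c["pixels"],cv2.COLOR_RGB2GRAY)
for u in(310,330): print(u,[(v,int(g[v,u])) for v in range(256,276)])
for v in(220,250): print(v,[(u,int(g[v,u])) for u in list(range(276,292))+list(range(346,364))])
for v in(261,263,264,265,266,267,268,270): print(v,cast(c,[[320,v]],.02)[0],cast(c,[[320,v]],.085)[0],cast(c,[[320,v]],.097)[0])
for u in(278,280,282,284,286,288,350,352,354,356,358,360): print(u,cast(c,[[u,235]],.02)[0][1],cast(c,[[u,235]],.085)[0][1],cast(c,[[u,235]],.097)[0][1])
E
```

```text
310 [(256, 188), (257, 189), (258, 190), (259, 190), (260, 180), (261, 149), (262, 124), (263, 120), (264, 119), (265, 101), (266, 75), (267, 87), (268, 147), (269, 195), (270, 210), (271, 210), (272, 177), (273, 136), (274, 160), (275, 174)]
330 [(256, 175), (257, 192), (258, 193), (259, 190), (260, 167), (261, 126), (262, 119), (263, 118), (264, 97), (265, 70), (266, 81), (267, 105), (268, 157), (269, 181), (270, 186), (271, 178), (272, 138), (273, 150), (274, 175), (275, 177)]
220 [(276, 175), (277, 174), (278, 173), (279, 172), (280, 188), (281, 192), (282, 193), (283, 180), (284, 140), (285, 161), (286, 193), (287, 191), (288, 194), (289, 194), (290, 192), (291, 194), (346, 187), (347, 183), (348, 186), (349, 184), (350, 185), (351, 162), (352, 102), (353, 87), (354, 88), (355, 84), (356, 125), (357, 173), (358, 189), (359, 188), (360, 188), (361, 183), (362, 176), (363, 175)]
250 [(276, 173), (277, 173), (278, 170), (279, 122), (280, 193), (281, 195), (282, 193), (283, 191), (284, 184), (285, 132), (286, 156), (287, 194), (288, 193), (289, 189), (290, 168), (291, 149), (346, 18
[... 942 characters left out ...]
052858 0.08962073967160301 0.08954559608533982
282 0.08480096929506607 0.08466640359347992 0.08464156069472555
284 0.07957421140900738 0.07971210566664337 0.07973756306805309
286 0.07434740080355516 0.07475775776856505 0.07483351597748995
288 0.06912044450330317 0.06980327177045222 0.06992933218900281
350 -0.09350050547504779 -0.0843405881330071 -0.0826495264698611
352 -0.0987821405142146 -0.08934690258171071 -0.08760501250186384
354 -0.10406710507818517 -0.09435637299405228 -0.09256362245544314
356 -0.10935550276487979 -0.09936909756760912 -0.09752545353118991
358 -0.11464743782425149 -0.1043851751180021 -0.10249060354146378
360 -0.11994301518080047 -0.10940470510023678 -0.10745917093151736
```

The front wall is about 60 mm from the near die centres, so fully open fingers (57 mm) clear it. I nudge the guard to its stop and place the first round.

```bash
cat >> h.py <<'E'
EXT=dict(round=.0079,square=.0089,oblong=.0119)   # fingertips ahead of the TCP at the blank's width
WID=dict(round=.064,square=.060,oblong=.044)
V=np.array([-np.sin(MY),np.cos(MY)]); C0=np.array([.5335,-.0094])
DIE={k:C0+a*.047*UX[:2]+b*.0434*V for k,(a,b) in dict(round_a=(-1,1),round_b=(1,-1),square=(-1,-1),oblong=(1,1)).items()}
COLOR=dict(round="blue",square="black",oblong="orange")
def find(kind,guess,z=.019,r=.06,cams=("top","scene")):
    """blank of this kind nearest the guess within r: dot centre averaged over views, yaw of its closing axis"""
    P=[];Y=[]
    for n in cams:
        c=cam(n); best=None
        for b in blobs(c,COLOR[kind],amin=120):
            R=rect(c,b,z); d=np.hypot(*(R[0]-guess))
            if d<r and .03<R[1][0]<.085 and (best is None or d<best[0]): best=(d,b,R)
        if best is None: print("not seen in",n); continue
        P.append(dot(c,best[1],z)); Y.append(best[2][2]+np.pi/2)
    print(kind,np.round(P,4),np.round(Y,3)); return np.mean(P,0),float(Y[0])
def pick(kind,p,yaw,zb,h=.16):
    """grip with the tips 8 mm above the blank's underside zb; returns TCP height above underside"""
    z=zb+.008+EXT[kind]; q,t=down(yaw,[*p,z]); ctrl.goto([*p,h],q); ctrl.line_to([*p,z],feed=.2)
    eoat.close(60); say("grip"); assert abs(S()["width"]-WID[kind])<.006
    ctrl.line_to([*p,h],feed=.25); return z-zb
def place(kind,p,yaw,zb,h=.16):
    z=zb+.008+EXT[kind]; q,t=down(yaw,[*p,z]); ctrl.goto([*p,h],q); ctrl.line_to([*p,z+.012],feed=.2)
    for d in((0,0),(1,0),(-1,0),(0,1),(0,-1),(1.5,1.5),(-1.5,1.5),(-1.5,-1.5),(1.5,-1.5)):
        d=np.array(d)*.0012
        if d.any(): ctrl.line_to([*(p+d),S()["ee_pos"][2]+.001],feed=.05)
        hit=ctrl.line_to([*(p+d),z+.0005],feed=.05,guard=10); say("down",hit,round(S()["ee_pos"][2]-z,4))
        if S()["ee_pos"][2]-z<.003: break
    eoat.ungrasp(); e=S()["ee_pos"]; ctrl.line_to([e[0],e[1],h],feed=.25); say("released")
E
python3 - <<'E'
from h import *
slide(np.array([.6881,-.0066]),.012)
p,y=find("round",np.array([.4048,.3444])); 
pick("round",p,MY+.5,.003); place("round",DIE["round_a"],MY+.5,.032)
E
```

```text
pinched t 15.3 p [ 0.688  -0.0067  0.1185] w 0.0113 F [-2.2 -0.3  5.1] ff 40.9
slid True by [ 0.0001  0.     -0.0001] t 15.5 p [ 0.6881 -0.0066  0.1184] w 0.0107 F [-4.9 -0.6  8.1] ff 47.7
round [[0.4053 0.3446]
 [0.4044 0.3441]] [3.134 1.947]
grip t 20.5 p [0.4058 0.3449 0.0209] w 0.0613 F [-1.4 -0.8  8.9] ff 62.7
down True 0.0059 t 24.3 p [0.4886 0.0331 0.0538] w 0.0607 F [ 0.3 -2.4  1.9] ff 69.1
down True 0.0022 t 24.7 p [0.488  0.0329 0.0501] w 0.061 F [-1.2 -1.8  6.1] ff 75.5
released t 25.7 p [0.4874 0.0331 0.1601] w 0.0856 F [-0.7 -0.3 -0.6] ff 0.0
```

```bash
python3 - <<'E'
from h import *
c=cam(); cv2.imwrite("pics/after1.png",cv2.resize(c["pixels"][150:330,150:370],None,fx=3,fy=3,interpolation=2)[:,:,::-1])
find("round",DIE["round_a"],z=.048,r=.03,cams=("top",))
p,y=find("square",np.array([.5275,.3232]))
y=(y+np.pi/4)%(np.pi/2)-np.pi/4
pick("square",p,y,.003); place("square",DIE["square"],MY,.032)
p,y=find("oblong",np.array([.3883,.2387]))
pick("oblong",p,y,.003); place("oblong",DIE["oblong"],MY,.032)
p,y=find("round",np.array([.5123,.2144])) 
pick("round",p,MY+.5,.003); place("round",DIE["round_b"],MY+.5,.032)
q,_=down(MY,[.35,.3,.3]); ctrl.goto([.3,.35,.3],q)
c=cam(); cv2.imwrite("pics/after4.png",cv2.resize(c["pixels"][150:330,150:370],None,fx=3,fy=3,interpolation=2)[:,:,::-1])
for k in("round_a","round_b","square","oblong"):
    P,_=find(k.split("_")[0],DIE[k],z=.048,r=.04,cams=("top",)); print(k,P-DIE[k])
E
```

```text
not seen in top
round [] []
  return _methods._mean(a, axis=axis, dtype=dtype,
  ret = ret.dtype.type(ret / rcount)
Traceback (most recent call last):
  File "h.py", line 69, in find
    print(kind,np.round(P,4),np.round(Y,3)); return np.mean(P,0),float(Y[0])
                                                                       ~^^^
IndexError: list index out of range
```

```bash
ls pics
```

```text
after1.png
bed.png
bh.png
crop1.png
scene0.png
scene1.png
top0.png
top1.png
```

The arm hides the die from the top camera. I drop that check and verify from a parked pose after all four.

```bash
python3 - <<'E'
from h import *
PQ,_=down(MY,[.3,.0,.35])
def park(): ctrl.goto([.3,-.3,.3],down(MY,[.3,-.3,.3])[0])
park()
p,y=find("square",np.array([.5275,.3232]))
y=(y+np.pi/4)%(np.pi/2)-np.pi/4
pick("square",p,y,.003); place("square",DIE["square"],MY,.032)
park()
p,y=find("oblong",np.array([.3883,.2387]))
pick("oblong",p,y,.003); place("oblong",DIE["oblong"],MY,.032)
park()
p,y=find("round",np.array([.5123,.2144])) 
pick("round",p,MY+.5,.003); place("round",DIE["round_b"],MY+.5,.032)
park()
c=cam(); cv2.imwrite("pics/after4.png",cv2.resize(c["pixels"][150:330,150:370],None,fx=3,fy=3,interpolation=2)[:,:,::-1])
for k in("round_a","round_b","square","oblong"):
    P,_=find(k.split("_")[0],DIE[k],z=.048,r=.04,cams=("top",)); print(k,P-DIE[k])
E
```

```text
not seen in scene
square [[0.5279 0.3234]] [2.557]
grip t 31.0 p [0.5292 0.324  0.022 ] w 0.0581 F [-0.7 -0.7  4.8] ff 64.1
down True 0.0068 t 34.2 p [ 0.4899 -0.054   0.0557] w 0.0581 F [ 1.4 -1.4 -0.4] ff 66.5
down True 0.0035 t 34.7 p [ 0.4881 -0.0544  0.0524] w 0.0581 F [-3.1 -1.   8.9] ff 71.4
down False 0.0028 t 35.2 p [ 0.4861 -0.0535  0.0517] w 0.0575 F [-6.7  0.7 26.9] ff 75.3
released t 36.2 p [ 0.4854 -0.0532  0.16  ] w 0.085 F [-0.9  0.2 -0.9] ff 0.0
oblong [[0.3887 0.2391]
 [0.3878 0.2384]] [0.246 0.248]
grip t 40.9 p [0.3889 0.239  0.0241] w 0.0417 F [-1.4 -0.4  9.5] ff 60.3
down True 0.0061 t 45.0 p [0.5831 0.0343 0.058 ] w 0.0421 F [1.8 0.5 1.6] ff 62.8
down False 0.0004 t 45.5 p [0.5817 0.0345 0.0523] w 0.0423 F [0.6 0.4 1.7] ff 65.0
released t 46.6 p [0.5813 0.0345 0.1605] w 0.0855 F [ 0.   0.4 -0.6] ff 0.0
round [[0.5127 0.2149]
 [0.5118 0.2138]] [3.129 1.086]
grip t 51.6 p [0.5135 0.2146 0.021 ] w 0.061 F [-2.4 -1.2  8.3] ff 62.8
down True 0.0022 t 54.4 p [ 0.5826 -0.0525  0.0501] w 0.061 F [-0.6 -0.5  5.3] ff 66.6
released t 55.4 p [ 0.5815 -0.0522  0.1604] w 0.0853 F [-0.1  0.5 -0.2] ff 0.0
round [[0.4876 0.0339]] [3.126]
round_a [0.0015138  0.00035059]
round [[ 0.5832 -0.0513]] [2.338]
round_b [0.0023056  0.00099479]
square [[ 0.4868 -0.0508]] [1.552]
square [-9.24095143e-05  2.47048153e-03]
oblong [[0.582  0.0329]] [3.126]
oblong [ 0.00188743 -0.00152873]
```

View pics/after4.png

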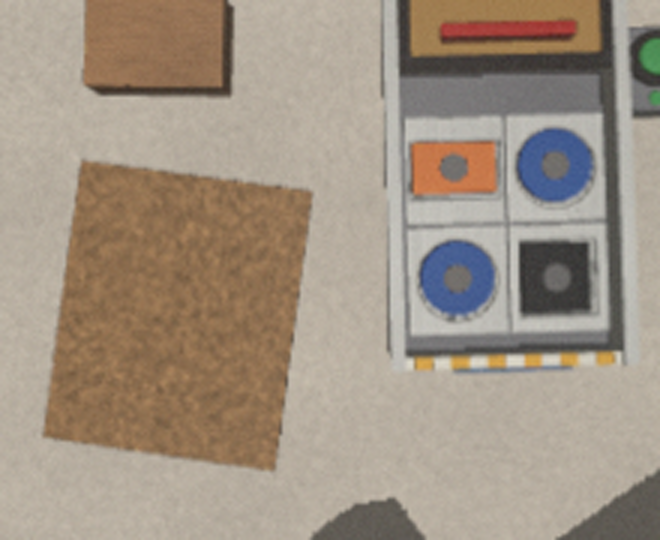

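```bash
python3 - <<'E'
from h import *
c=cam("scene"); cv2.imwrite("pics/sc4.png",cv2.resize(c["pixels"][150:290,180:360],None,fx=4,fy=4,interpolation=2)[:,:,::-1])
E
```

```text
(no output)
```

View pics/sc4.png

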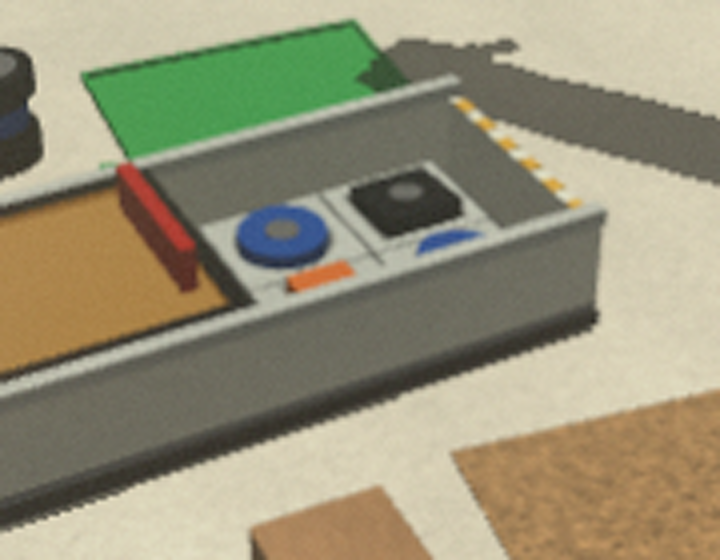

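The top picture shows all four blanks in their dies. The square (crop (555,277)) is offset to the left, so it may be sitting on its rim. I'll probe its height with closed fingertips and compare with a round.

```bash
cat >> h.py <<'E'
def park(): ctrl.goto([.3,-.3,.3],down(MY,[.3,-.3,.3])[0])
def probe(p,zc,f=8,h=.02):
    ctrl.line_to([*p,zc+h],feed=.25); hit=ctrl.line_to([*p,zc-.008],feed=.03,guard=f); z=S()["ee_pos"][2]
    ctrl.line_to([*p,zc+h],feed=.2); return round(z,4)
E
python3 - <<'E'
from h import *
s=DIE["square"]+[0,.0015]; q,_=down(MY,[*s,.06]); ctrl.goto([*s,.15],q); eoat.close(20)
for d in((0,.021),(0,-.021),(.021,0),(-.021,0)): print(d,probe(s+np.array(d),.062))
ctrl.line_to([*s,.09]); print("round_b",probe(DIE["round_b"]+[0,.015],.062),probe(DIE["round_b"]+[0,-.015],.062))
e=S()["ee_pos"]; ctrl.line_to([e[0],e[1],.15],feed=.25); print("oblong",probe(DIE["oblong"]+[0,.02],.062),probe(DIE["oblong"]-[0,.02],.062))
e=S()["ee_pos"]; ctrl.line_to([e[0],e[1],.15],feed=.25); print("round_a",probe(DIE["round_a"]+[0,.02],.062),probe(DIE["round_a"]-[0,.02],.062))
e=S()["ee_pos"]; ctrl.line_to([e[0],e[1],.18],feed=.25)
park()
for k in("round_a","round_b","square","oblong"):
    P,_=find(k.split("_")[0],DIE[k],z=.048,r=.04,cams=("top",)); print(k,P-DIE[k])
say()
E
```

```text
(0, 0.021) 0.0677
(0, -0.021) 0.0633
(0.021, 0) 0.0654
(-0.021, 0) 0.0654
round_b 0.0621 0.0621
oblong 0.062 0.0621
round_a 0.0645 0.062
round [[0.4879 0.034 ]] [3.125]
round_a [0.00178856 0.00050859]
round [[ 0.5832 -0.0516]] [0.448]
round_b [0.00226258 0.00075603]
square [[ 0.487  -0.0508]] [1.552]
square [2.30611193e-05 2.46868589e-03]
oblong [[0.5819 0.034 ]] [3.127]
oblong [ 0.00181944 -0.00043496]
t 75.6 p [ 0.3005 -0.2994  0.2997] w -0.0005 F [-0.7  0.6  0.3] ff 0.0
```

The square's +y edge is on the rim (4 mm high) and round_b and oblong are flat. I'll regrip the square, shift it 2.5 mm to -y and re-probe, together with round_a.

```bash
python3 - <<'E'
from h import *
eoat.ungrasp()
s=DIE["square"]+[.001,.0015]; z=.0495; q,_=down(MY,[*s,z]); ctrl.goto([*s,.15],q); ctrl.line_to([*s,z],feed=.2)
eoat.close(40); say("grip"); 
ctrl.line_to([*s,z+.004],feed=.1)
for d in(.0025,.0035,.0045,.0015):
    ctrl.line_to([s[0],s[1]-d,z+.004],feed=.05); hit=ctrl.line_to([s[0],s[1]-d,z-.001],feed=.04,guard=12); say(d,hit)
    if S()["ee_pos"][2]<z+.0015: break
eoat.ungrasp(); e=S()["ee_pos"]; ctrl.line_to([e[0],e[1],.12],feed=.25); eoat.close(20)
s=DIE["square"]
for d in((0,.02),(0,-.02)): print(d,probe(s+np.array(d),.062))
e=S()["ee_pos"]; ctrl.line_to([e[0],e[1],.1],feed=.25); print("round_a",probe(DIE["round_a"]-[0,.018],.062),probe(DIE["round_a"]+[0,.018],.062))
e=S()["ee_pos"]; ctrl.line_to([e[0],e[1],.18],feed=.25); say()
E
```

```text
grip t 78.7 p [ 0.488  -0.0523  0.051 ] w 0.0589 F [-3.3 -0.8  6.5] ff 41.9
0.0025 True t 79.4 p [ 0.488  -0.0541  0.0491] w 0.0588 F [-0.9  0.7  4.6] ff 45.6
(0, 0.02) 0.062
(0, -0.02) 0.062
round_a 0.062 0.062
t 86.9 p [0.4868 0.0514 0.1796] w 0.0001 F [-0.8  0.3 -1.2] ff 0.0
```

All four lie flat on the cavity bottoms. I shut the guard and press start.

```bash
python3 - <<'E'
from h import *
eoat.ungrasp(); slide(np.array([.6881,-.0066]),-.245)
b=np.array([.674,-.1405]); eoat.close(20); q,_=down(MY,[*b,.1]); ctrl.goto([*b,.13],q)
c=cam(); H=hsv(c); m=cv2.inRange(H,(0,140,110),(4,255,255)); m[:,:290]=0;m[:,350:]=0;m[:200]=0
for x in cv2.findContours(m,0,1)[0]:
    if cv2.contourArea(x)>40: print("fin",rect(c,x,.127))
E
```

```text
pinched t 89.7 p [ 0.688  -0.0067  0.1185] w 0.0108 F [-1.7 -0.4  4. ] ff 40.9
slid True by [-2.45e-01 -2.50e-03 -1.00e-04] t 91.6 p [ 0.4431 -0.0091  0.1184] w 0.0115 F [ 0.5 -0.7  1.6] ff 42.3
```

The travel between the two stops is exactly 0.245 m, so the guard was fully open and is now fully shut. Now press start.

```bash
python3 - <<'E'
from h import *
b=np.array([.674,-.1405])
print(ctrl.line_to([*b,.080],feed=.2,guard=15)); say()
hit=ctrl.line_to([*b,.056],feed=.03,guard=3); say("touch",hit); z=S()["ee_pos"][2]
hit=ctrl.line_to([*b,z-.010],feed=.02,guard=15); say("press",hit); ctrl.sleep(.2); say()
ctrl.line_to([*b,.18],feed=.25); eoat.ungrasp()
slide(np.array([.4431,-.0091]),.245)
park()
for k in("round_a","round_b","square","oblong"):
    P,_=find(k.split("_")[0],DIE[k],z=.048,r=.04,cams=("top",)); print(k,P-DIE[k])
c=cam(); print(rect(c,blobs(c,"tray",amin=1000)[0],.008)); cv2.imwrite("pics/top5.png",c["pixels"][:,:,::-1])
E
```

```text
True
t 95.0 p [ 0.675  -0.1401  0.08  ] w -0.0001 F [-0.4  0.3  8. ] ff 4.7
touch True t 95.2 p [ 0.675  -0.1401  0.0802] w 0.0001 F [-1.2  0.9  4.7] ff 2.4
press True t 95.5 p [ 0.675  -0.1401  0.0802] w 0.0001 F [-1.1  0.2  5.1] ff 2.4
t 95.7 p [ 0.675  -0.1401  0.0801] w -0.0001 F [-0.5  0.6  6. ] ff 3.0
pinched t 99.2 p [ 0.4434 -0.0091  0.1185] w 0.0114 F [-1.2  0.2  5. ] ff 40.2
slid False by [0.2448 0.0025 0.    ] t 101.4 p [ 0.6882 -0.0066  0.1185] w 0.0109 F [-14.2  -0.6  11.6] ff 41.4
round [[0.4878 0.034 ]] [3.126]
round_a [0.00176695 0.00046994]
round [[ 0.5832 -0.0515]] [0.768]
round_b [0.00225575 0.00080223]
not seen in top
square [] []
  return _methods._mean(a, axis=axis, dtype=dtype,
  ret = ret.dtype.type(ret / rcount)
Traceback (most recent call last):
  File "h.py", line 69, in find
    print(kind,np.round(P,4),np.round(Y,3)); return np.mean(P,0),float(Y[0])
                                                                       ~^^^
IndexError: list index out of range
```

```bash
python3 - <<'E'
from h import *
c=cam(); a=cv2.imread("pics/top1.png")[:,:,::-1]
f=lambda p:cv2.resize(p[150:280,275:385],None,fx=4,fy=4,interpolation=2)
cv2.imwrite("pics/cmp.png",np.hstack([f(a),f(c["pixels"])])[:,:,::-1][:,:880]); print(rect(c,blobs(c,"tray",amin=1000)[0],.008))
for q in((369,169),(369,182),(316,68)): print(q,a[q[1],q[0]],c["pixels"][q[1],q[0]])
# button top height: triangulate button centroid in both views is blocked in scene? report scene mask
s=cam("scene");H=hsv(s);m=cv2.inRange(H,(50,90,50),(85,255,255));m[:,:190]=0;m[:, 320:]=0
px=proj(s,[[.675,-.14,z] for z in(.056,.066,.072)]);print(px)
for b in cv2.findContours(m,0,1)[0]:
    if cv2.contourArea(b)>6: print(cv2.boundingRect(b))
for b in blobs(c,"black",amin=100):
    r=cv2.boundingRect(b)
    if 300<r[0]<370: print(r,rect(c,b,.048))
E
```

```text
(array([ 0.49583676, -0.2844158 ], dtype=float32), [np.float32(0.24293724), np.float32(0.2041015)], np.float32(-0.069492415))
(369, 169) [ 81 143  88] [ 79 143  86]
(369, 182) [ 80 145  89] [ 77 144  87]
(316, 68) [ 75 136  81] [ 66 129  72]
[[207.03320141 197.7108595 ]
 [206.72506175 194.72857075]
 [206.53921198 192.92624331]]
(201, 155, 75, 34)
```

View pics/cmp.png

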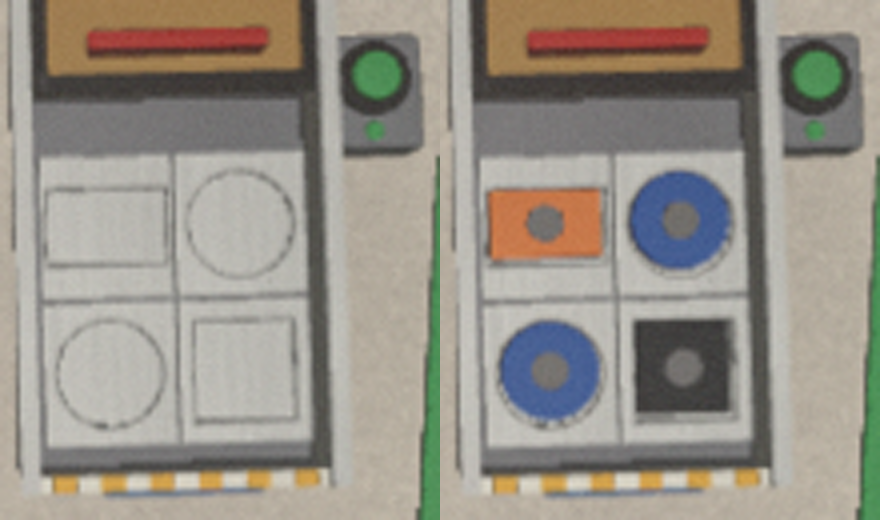

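The lamp gives no sign that the press registered, and the dark collar around the button (crop (375,75)) may have stopped the closed fingertips. I have time, so I shut the guard again and press with one fingertip in 1 mm steps while logging force.

```bash
python3 - <<'E'
from h import *
slide(np.array([.6882,-.0066]),-.245)
b=np.array([.6745-.0495,-.1405]); q,_=down(MY,[*b,.1]); ctrl.goto([*b,.12],q)
ctrl.line_to([*b,.085],feed=.2); f0=S()["ft_force"][2]
hit=ctrl.line_to([*b,.05],feed=.03,guard=2.5); say("touch",hit); z=S()["ee_pos"][2]
for i in range(12):
    ctrl.line_to([*b,z-.001*i],feed=.03); s=S(); print(i,round(s["ee_pos"][2],4),np.round(s["ft_force"],1))
    if s["ft_force"][2]-f0>15: break
say(); ctrl.line_to([*b,.15],feed=.25)
E
```

```text
pinched t 107.7 p [ 0.6881 -0.0065  0.1185] w 0.0114 F [-1.8  0.   4.3] ff 41.1
slid True by [-0.245  -0.0025 -0.    ] t 109.6 p [ 0.443  -0.0091  0.1185] w 0.0113 F [1.  0.3 1.2] ff 42.2
touch True t 112.7 p [ 0.6252 -0.1406  0.0683] w 0.0855 F [-0.1  0.3  4. ] ff 2.0
0 0.0687 [ 0.  -0.2  3.5]
1 0.0675 [-0.5 -0.2  3.7]
2 0.0668 [-2.3  0.1  6.7]
3 0.0667 [-4.3 -0.  11.8]
4 0.0665 [-6.3  0.7 17. ]
t 114.0 p [ 0.6253 -0.1406  0.0665] w 0.0855 F [-6.3  0.7 17. ] ff 8.7
```

The button bottomed out: soft spring to about 5 N, then rigid at the same level as the first press. Now I open the guard and move the blanks to the tray.

```bash
python3 - <<'E'
from h import *
slide(np.array([.443,-.0091]),.245)
T=np.array([.4955,-.2848]); ty=-.07; u=np.array([np.cos(ty),np.sin(ty)]); v=np.array([-u[1],u[0]])
jobs=[("round",(.5827,-.0519),MY+.5,-1,-1),("oblong",(.5814,.0336),MY,1,-1),("round",(.4873,.0336),MY+.5,-1,1),("square",(.4873,-.0535),MY,1,1)]
for k,p,y,a,b in jobs:
    pick(k,np.array(p),y,.032); place(k,T+a*.056*u+b*.046*v,ty,.003)
ctrl.goto([.3,.35,.3],down(MY,[.3,.35,.3])[0]); say()
c=cam(); cv2.imwrite("pics/top6.png",cv2.resize(c["pixels"][150:310,270:480],None,fx=3,fy=3,interpolation=2)[:,:,::-1])
E
```

```text
pinched t 116.5 p [ 0.4433 -0.0091  0.1185] w 0.011 F [-1.1  0.6  5.5] ff 40.1
slid False by [0.2449 0.0025 0.    ] t 118.8 p [ 0.6881 -0.0066  0.1185] w 0.0112 F [-12.6   0.1  12.1] ff 41.3
grip t 121.6 p [ 0.5833 -0.0528  0.0502] w 0.0608 F [-2.9 -2.1  7.7] ff 62.9
down True 0.0024 t 124.5 p [ 0.4379 -0.328   0.0213] w 0.0608 F [0.5 0.5 6.3] ff 65.7
released t 125.6 p [ 0.4365 -0.3266  0.1591] w 0.0853 F [-0.6  0.  -0.2] ff 0.0
grip t 128.2 p [0.5821 0.0335 0.0534] w 0.042 F [-2.1  1.   6.2] ff 60.9
down True 0.0016 t 131.2 p [ 0.5494 -0.3355  0.0245] w 0.0419 F [-0.4  0.5  4. ] ff 61.4
released t 132.4 p [ 0.5478 -0.3341  0.1589] w 0.0857 F [-0.8  0.2  0.1] ff 0.0
grip t 134.9 p [0.4876 0.0327 0.0497] w 0.061 F [-4.  -2.7 10.2] ff 62.6
down True 0.0019 t 137.7 p [ 0.4444 -0.2359  0.0208] w 0.0609 F [-0.9  1.   6.4] ff 65.9
released t 138.8 p [ 0.4429 -0.2348  0.1591] w 0.0856 F [-0.3 -0.  -0.3] ff 0.0
grip t 140.6 p [ 0.488  -0.054   0.0506] w 0.0581 F [-2.1 -0.6  7.8] ff 63.7
down True 0.0018 t 143.1 p [ 0.556  -0.2435  0.0217] w 0.0582 F [-0.2 -0.4  5.4] ff 65.3
released t 144.2 p [ 0.5543 -0.2424  0.1589] w 0.0852 F [0.2 0.7 0.2] ff 0.0
t 146.6 p [0.3004 0.3497 0.2998] w 0.0854 F [ 0.1  1.  -0.1] ff 0.0
```

View pics/top6.png

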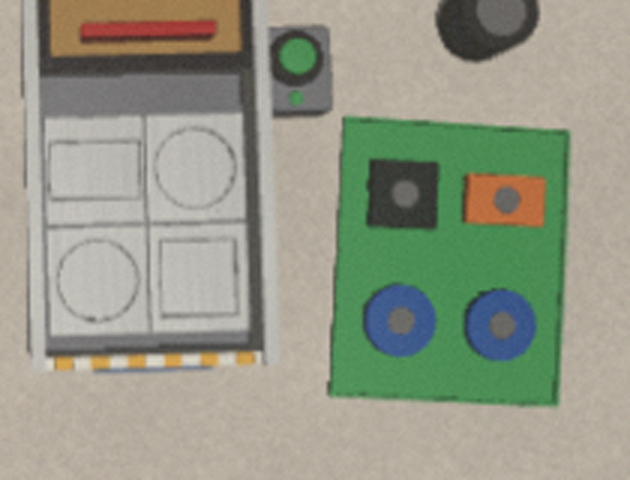

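The dies are empty and all four blanks lie flat and apart in the tray: square (405,193), oblong (508,200) and rounds (400,320) and (501,325), all clear of the rim. Now I shut the guard, check for a late knock, and hand in.

```bash
python3 - <<'E'
from h import *
slide(np.array([.6881,-.0066]),-.245)
ctrl.goto([.3,.35,.3],down(MY,[.3,.35,.3])[0]); say()
c=cam(); cv2.imwrite("pics/top7.png",c["pixels"][:,:,::-1])
E
```

```text
pinched t 149.8 p [ 0.688  -0.0067  0.1185] w 0.0114 F [-1.6 -0.   3.6] ff 40.9
slid True by [-0.2449 -0.0025 -0.    ] t 151.7 p [ 0.4431 -0.0092  0.1185] w 0.0113 F [1.  0.  1.3] ff 42.2
t 154.8 p [0.3001 0.3496 0.2994] w 0.0854 F [ 1.2 -0.1  0.4] ff 0.0
```

View pics/top7.png

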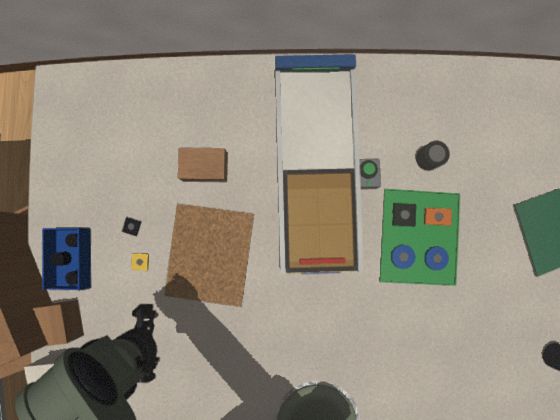

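The guard is shut (fin at (322,260)), the four blanks are in the tray around (420,237), and the carton (202,164) and coupling (432,155) have not moved.

```bash
python3 -c "
from rig import workorder
print(workorder.sign_off())"
```

```text
the job is handed in; nothing more can be done
None
```

I handed the job in at about 155 s: all four blanks went into their dies, start was pressed twice with the guard shut (the second press to be sure the first counted), and the blanks now lie flat and apart in the green tray with the guard fully shut and the carton and coupling untouched.

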